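# Open the filter bay of the bench dust extractor

### The arm

A 6-joint arm with a two-finger parallel gripper is mounted at the origin on the work surface. World frame = base frame: x ahead of the robot, y to its left, z up, the work surface at z = 0. Lengths are in m, angles in rad, forces in N, time in s.
With the tool pointing down it reaches from about 0.375 to 0.9 m from the base axis. Payload 3.1 kg.
Tool frame: the origin (TCP) lies at the centre of the arm's flange, where the gripper is bolted on; the fingertips stand 173 mm ahead of it and the grasp point (between the pads) lies 155 mm ahead of it; z points along the fingers, x is the direction in which the jaws open and shut, and the axes are right-handed (so a half turn about z gives the same grasp; the last joint's range is limited). The gripper opens to 85 mm and grips with 20 to 120 N. Pads are 22 mm wide; open, the fingers measure 114 mm over their backs; the gripper's body (76 mm by 85 mm) begins 54 mm behind the grasp point. The pads swing forward as they close: fully open they stand 13 mm farther back than shut.
Start: joints at [1.125, 0.527, 1.433, -0, 1.181, -0.178], TCP at [0.165, 0.603, 0.405] pointing down, gripper open.
Joint ranges: [-3.08, 3.08], [-0.75, 2.2], [0.22, 2.44], [-1.43, 4.57], [0, 2.65], [-2.85, 2.85]. Speed limits (rad/s): [2.79, 2.79, 3.14, 3.14, 3.14, 3.14].

### API

Orientations are given as a unit quaternion [x, y, z, w].
In Python, from station import manip gives the robot as it stands.
- The arm moves only by the shell command python3 -m jog 'ROWS' [OPENING] [FORCE]. ROWS is JSON, a list that holds one entry, the list of rows, each a list of 4 numbers: the shift along the world's x, y, z in mm, then the turn about the world's z in degrees. A call has exactly 8 rows; each row shifts and turns the commanded pose from where the row before left it; what a row does not reach is not made up. A row lasts 1/8 s, in which the tool goes at most 62.5 mm and 10.7 degrees, less where a joint would pass 70% of its speed; a pose out of reach is approached as far as the arm can. A call is refused whole if a number of a shift passes 62.5 or a number of a turn 10.7, either way. A call with a gripper value outside its range is refused whole. OPENING is the opening in per cent of the stroke, from 0 (shut) to 100 (fully open), set as the call begins (- or left out, the last holds). The fingers move at their own pace and stop on an object; FORCE is the grip in N (left out, the last holds). Time passes only in rows, so rows that do not move let the fingers close, or fill a call up. It gives the time, the measured TCP pose, the force and the opening at its end, in the units of the state.
- manip.sense(): the state, without advancing time (a new reading comes with each control period).
- manip.snapshot(name): name is "side" or "top"; returns the picture (384x512x3 uint8, red, green, blue); there is no depth.
- manip.camera_info(name): a dict with "fx", "fy", "cx", "cy" (pixels), "R" (3x3) and "t" (3): a world point X has camera coordinates R X + t. Camera axes: x right, y down, z forward; pixel columns grow to the right and rows downward; lengths in m; the calibration is good to about 2 mm. A picture is of the moment at which its call begins. camera_info takes no time and is no camera call.
- manip.sign_off(): hands the job in, once; it reports no verdict.
The state is a dict: "t": time; "q": joint angles; "qd": joint speeds; "tau": joint torques, N m; "tcp_pos": TCP position; "tool_rot": TCP orientation; "force": force on the tool from outside, world axes, zero at the start; "ft_torque": the same for the moment, N m; "finger_gap": opening from 0.0 (shut) to 1.0 (fully open).
Only numpy, scipy, OpenCV 4.12 (cv2) and the standard library are available. Lean on these libraries where they do the work, as an engineer would, in place of code of your own. Each camera call takes 0.05 s, during which the arm holds its last target. There are 200 camera calls.

### The job

Open the filter bay of the blue dust extractor on the watchmaker's bench: press the red snap tab fully in with the fingertips, then push the freed white lid by its orange rib along its channel until the whole lid lies flat on the black parking mat, not hanging over the far end. The lid is only pushed, gently: do not pinch, lift or tip it, do not force it against the tab, and leave everything else where it stands.

Things in the scene. Friction and masses are not known exactly. Their poses are not given: they have to be found in the camera images.
- extractor: Bench dust extractor: low blue box fixed to the bench, 270 (x) x 170 (y) mm, flat deck 55 mm above the bench. Origin at the centre of its underside; +x is the way the lid slides off, +y the side of the red press pad. A channel runs along x at y = 0 between curbs 5 mm tall, 74 mm apart at the lid, 80 mm apart beyond the tab; a like curb closes its rear end. Filter bay at x -113 to -57.
- mat_center (a point): Centre of the black parking mat in the channel, level with the deck (55 mm above the bench), at extractor x = +57.5, y = 0. The mat is 155 mm long in x (extractor x -20 to +135) and 79 mm wide; its far end is the edge of the box, with no stop.
- lid: White filter lid, loose, flat plate 76 (x) x 70 (y) x 7 mm, about 90 g, lying on the deck over the filter bay. Origin at the centre of its underside, at the start at extractor x = -85, y = 0; axes as the extractor's. Slides with under 2 N once the tab is in. An orange upright rib, 8 (x) x 44 (y) mm, stands 16 mm above the plate (top 23 mm above the deck).
- lid_rib (a point): Centre of the rear (-x) face of the lid's orange rib, 24 mm behind the lid's centre and 15 mm above the deck: push here towards the extractor's +x. The plate's top is 8 mm below this point.
- snap_tab (a joint): Press depth of the red snap tab, m: 0 to 0.002 at the start, 0.010 fully in. It goes straight down, takes about 5 N all the way and stays where it is left. Its stop bar lies across the channel just ahead of the lid (extractor x -45 to -34), 7 mm above the deck when up, below it when fully in; it blocks the lid until pressed more than 7 mm.
- tab_pad (a point): Centre of the top of the snap tab's red press pad, 28 x 28 mm, at extractor x = -40, y = +62; 15 mm above the deck when up, 5 mm when fully in. It moves with the tab.
- oil_jar: Small amber glass jar with a white cap, 28 mm across, 36 tall, loose on the extractor's deck beside the lid; not to be disturbed. Origin at its underside.
- brass_tin: Round brass tin, 30 mm across, 18 tall, loose on the extractor's deck beside the parking mat; not to be disturbed. Origin at its underside.
- tumbler: Open glass tumbler, 60 mm across, 75 tall, loose on the bench; not to be disturbed. Origin at its underside.
- glass_jar: Clear glass jar with metal cap, 68 mm across, 85 tall, loose on the bench; not to be disturbed. Origin at its underside.
- screwdriver: Screwdriver about 150 mm long, lying on the bench; not to be disturbed. Origin on its underside.
- movement_holder: Steel block 50 x 40 x 20 mm carrying a watch movement with a white dial, 31 tall in all, loose on the bench; not to be disturbed. Origin at its underside.
- solvent_can: Green can, 60 mm across, 110 tall, loose on the bench; not to be disturbed. Origin at its underside.

How it is judged:
On the way, in this order (a step that is already met when the one before it is completed fails the run):
1. the snap tab is pressed fully in while the lid is still on its seat (value of joint snap_tab above 0.0085 m and x of lid in the frame of extractor below -0.078 m), for 0.1 s.
2. the lid is pushed off its seat, wholly onto the parking mat (x of lid in the frame of extractor between 0.014 and 0.101 m and z of lid in the frame of extractor between 0.052 and 0.059 m and angle between lid's own z axis and vertical below 0.06 rad), for 0.2 s.
At the end, for the whole second after the job is handed in: Lid centre 14 to 101 mm ahead of the extractor's (on the mat, overhang up to 6 mm forgiven), within 10 mm of the channel middle, flat (height 4 mm, tilt 0.06 rad), at rest; tab at least 8 mm in; every other loose thing within 15 mm of its start (all of step 2 and y of lid in the frame of extractor between -0.01 and 0.01 m and value of joint snap_tab above 0.008 m and linear speed of lid below 0.01 m/s and distance of each of oil_jar, brass_tin, tumbler, glass_jar, screwdriver, movement_holder, solvent_can from where it was at the start of the episode below 0.015 m); the robot touches nothing.
It fails at once if the lid is lifted (more than 10 mm) or tipped (more than 0.2 rad) (z of lid in the frame of extractor above 0.065 m or angle between lid's own z axis and vertical above 0.2 rad).
It fails at once if the lid falls off the extractor (z of lid in the frame of extractor below 0.04 m).
It fails at once if the lid is pinched or forced (more than 25 N from the fingers) (contact force between the fingers and lid above 25 N).
It fails at once if another loose thing is moved more than 15 mm or lifted (distance of any of oil_jar, brass_tin, tumbler, glass_jar, screwdriver, movement_holder, solvent_can from where it was at the start of the episode above 0.015 m).
It also fails if it takes over 45 s, if anything falls off the work surface, if the arm or the gripper's body presses on something with over 40 N, if the wrist force passes 120 N, or if a joint passes its speed limit or range.

## Working session

There is one attempt and no reset: what is moved stays moved. The work goes in short steps, Python scripts to look and compute and a shell command to move; the robot and the scene stay as the last step left them, time stands still between calls to the robot, and variables do not carry over. Pictures are saved under pics/ and viewed, about 8 in all and at most 12, crops included, and the job is handed in when it is done.

```bash
mkdir -p pics
python3 - <<'E'
from station import manip
import cv2
for n in("side","top"):
    cv2.imwrite(f"pics/{n}0.png",manip.snapshot(n)[:,:,::-1]); c=manip.camera_info(n); print(n,c)
s=manip.sense();print(s)
E
```

```text
side {'fx': 371.6426890278744, 'fy': 371.6426890278744, 'cx': 257.4654862314333, 'cy': 192.95609153979566, 'R': array([[ 0.99099779, -0.13247627,  0.01932402],
       [-0.05940063, -0.56444762, -0.82332888],
       [ 0.11997894,  0.81476924, -0.56723552]]), 't': array([-0.59072956,  0.10433857,  0.9890581 ])}
top {'fx': 365.1837414103125, 'fy': 365.1837414103125, 'cx': 250.80194635029935, 'cy': 185.48013420976056, 'R': array([[ 0.00641207, -0.99995491,  0.00700398],
       [-0.98245647, -0.00760502, -0.18633693],
       [ 0.18638179, -0.0056863 , -0.98246094]]), 't': array([-0.00759904,  0.57050879,  1.1260501 ])}
{'t': 0.1, 'q': array([ 1.12547406e+00,  5.28392610e-01,  1.43377134e+00,  7.54876605e-06,
        1.18139452e+00, -1.78530517e-01]), 'qd': array([ 0.0015693 , -0.00137939, -0.00339985,  0.0005832 ,  0.00305229,
        0.00052383]), 'tau': array([-3.40108654e-04, -4.43306172e+01, -1.78585249e+01, -2.75491711e-04,
        3.91554189e-03,  1.36237091e-06]), 'tcp_pos': array([0.16462954, 0.60261209, 0.40382011]), 'tool_rot': array([ 7.94870933e-01,  6.06777746e-01, -8.76373557e-04,  4.45080450e-04]), 'force': array([ 0.47883719,  0.21478298, -0.39146318]), 'ft_torque': array([ 0.04656954, -0.00813771, -0.00038562]), 'finger_gap': 1.0041390238986325}
```

View pics/top0.png

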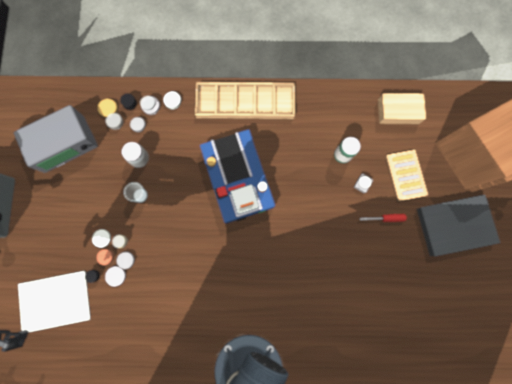

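View pics/side0.png

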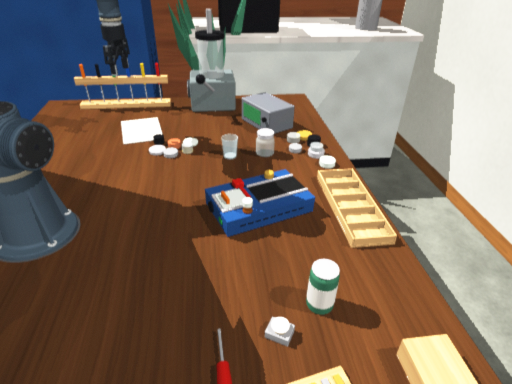

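Top: extractor centred near (237,176), lid (245,200), red pad (221,191), mat (233,158), the jar at (262,186) and the tin at (211,160). The lid slides up the image, slightly to the left. Next I measure.

```bash
cat > h.py <<'E'
import cv2,numpy as np
from station import manip
def cast(n,uv,z):
    c=manip.camera_info(n);R=c["R"];o=-R.T@c["t"]
    d=R.T@np.array([(uv[0]-c["cx"])/c["fx"],(uv[1]-c["cy"])/c["fy"],1]);return o+d*(z-o[2])/d[2]
def proj(n,X):
    c=manip.camera_info(n);p=c["R"]@np.asarray(X)+c["t"];return [c["fx"]*p[0]/p[2]+c["cx"],c["fy"]*p[1]/p[2]+c["cy"]]
def masks(im):
    h=cv2.cvtColor(im,cv2.COLOR_BGR2HSV);H,S,V=cv2.split(h)
    return dict(blue=(H>100)&(H<125)&(S>140)&(V>50),red=((H<4)|(H>174))&(S>170)&(V>70),orange=(H>=5)&(H<14)&(S>150)&(V>150),
      mat=(V<60)&(S<120),white=(S<60)&(V>150))
E
python3 - <<'E'
from h import *
roi={"top":(195,125,85,100),"side":(200,160,120,75)}
for n in roi:
    im=cv2.imread(f"pics/{n}0.png");x,y,w,h=roi[n]
    cv2.imwrite(f"pics/{n}crop.png",cv2.resize(im[y:y+h,x:x+w],None,fx=6,fy=6,interpolation=cv2.INTER_CUBIC))
    for k,m in masks(im).items():
        b=np.zeros(m.shape,np.uint8);b[y:y+h,x:x+w]=m[y:y+h,x:x+w]
        nn,_,st,ce=cv2.connectedComponentsWithStats(b)
        for i in np.argsort(-st[1:,4])[:3]+1:
            if st[i,4]<6: continue
            pts=np.argwhere(_==i)[:,::-1].astype(np.float32);r=cv2.minAreaRect(pts)
            z={"blue":.055,"red":.068,"orange":.078,"mat":.055,"white":.062}[k]
            print(n,k,st[i],ce[i].round(1),"world",cast(n,ce[i],z).round(4),"rect",np.round(r[1],1),round(r[2],1),cast(n,r[0],z).round(4))
            if n=="top" and k in("blue","mat"): print([cast(n,p,z)[:2].round(4).tolist() for p in cv2.boxPoints(r)])
E
```

```text
top blue [240 131  24  54 439] [251.4 158. ] world [ 0.6618 -0.0048  0.055 ] rect [53.2 19. ] 72.0 [0.6596 0.0093 0.055 ]
[[0.7355, 0.0671], [0.7564, 0.0074], [0.5854, -0.0471], [0.5657, 0.0112]]
top blue [219 197  17  25 202] [226.7 209. ] world [0.4935 0.0727 0.055 ] rect [23.   9.8] 70.7 [0.4937 0.0729 0.055 ]
[[0.5233, 0.1004], [0.5339, 0.0711], [0.4643, 0.0457], [0.4539, 0.0747]]
top blue [259 190  14  20 164] [266.1 199.7] world [ 0.5242 -0.0529  0.055 ] rect [17.2 10.3] 70.3 [ 0.525  -0.0528  0.055 ]
[[0.5456, -0.0279], [0.5571, -0.0591], [0.5046, -0.0775], [0.4933, -0.0465]]
top red [217 188   9   9  56] [221.3 191.6] world [0.5472 0.0902 0.068 ] rect [7.6 7.2] 63.4 [0.5473 0.0902 0.068 ]
top mat [216 136  33  47 717] [232.3 162.5] world [0.646  0.0573 0.055 ] rect [43.3 21.2] 71.6 [0.659  0.0605 0.055 ]
[[0.7171, 0.1172], [0.7408, 0.0512], [0.6018, 0.0048], [0.5792, 0.0695]]
top mat [236 217  11   5  25] [241.  218.8] world [0.4624 0.0267 0.055 ] rect [ 2.2 10.4] 71.6 [0.4625 0.0265 0.055 ]
[[0.4605, 0.0433], [0.4712, 0.012], [0.4645, 0.0097], [0.4539, 0.041]]
top mat [221 1
[... 1186 characters left out ...]
[224.9 197. ] world [ 0.5056 -0.0014  0.078 ] rect [13.3  4.1] 54.5 [ 0.5054 -0.002   0.078 ]
side mat [249 177  54  23 626] [274.7 187.9] world [0.6541 0.0622 0.055 ] rect [14.  51.9] 74.7 [0.6569 0.0634 0.055 ]
side mat [206 202  18  30  71] [212.7 212.1] world [ 0.4705 -0.035   0.055 ] rect [32.2  4.9] 63.4 [ 0.4763 -0.0561  0.055 ]
side white [212 189  41  23 546] [232.9 199.9] world [0.5274 0.0051 0.062 ] rect [20.9 38.8] 80.5 [0.5263 0.0078 0.062 ]
side white [260 187  48  16 137] [285.3 194.3] world [0.6763 0.0165 0.062 ] rect [ 3.3 48.8] 74.6 [0.6711 0.0157 0.062 ]
side white [247 173  46  14 100] [270.4 179.6] world [0.6468 0.0973 0.062 ] rect [ 2.6 46.6] 75.0 [0.6438 0.0958 0.062 ]
```

View pics/topcrop.png

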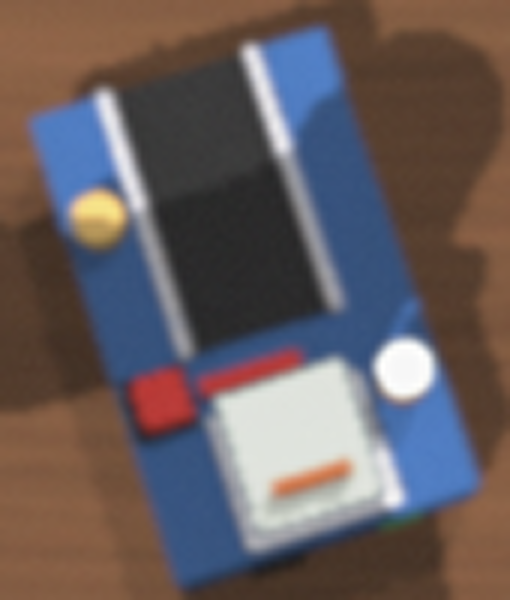

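Run:
```python
from h import *
cr=lambda p:[(p[0]+.5)/6-.5+195,(p[1]+.5)/6-.5+125]
L=[((135,-85),.055,cr((328,27))),((135,85),.055,cr((30,120))),((-135,85),.055,cr((182,590))),((-135,-85),.055,cr((480,487))),
((-40,62),.0695,[221.1,191.3]),((-85,0),.062,[244.6,199.8]),((-20,0),.055,cr((265,328))),((-109+4,0),.078,cr((312,476)))]
A=np.array([l[0] for l in L])/1000.;B=np.array([cast("top",l[2],l[1])[:2] for l in L])
a=A.mean(0);b=B.mean(0);H=(A-a).T@(B-b);yaw=np.arctan2(H[0,1]-H[1,0],H[0,0]+H[1,1])
R=np.array([[np.cos(yaw),-np.sin(yaw)],[np.sin(yaw),np.cos(yaw)]]);t=b-R@a
print("yaw",np.degrees(yaw),"t",t);print(((B-(A@R.T+t))*1000).round(1))
W=lambda x,y,z:[*(R@[x,y]+t),z]
im=cv2.imread("pics/side0.png")
for p in [(135,-85,55),(135,85,55),(-135,85,55),(-135,-85,55),(-40,62,69)]:
    u=proj("side",W(*(np.array(p)/1000)));print(p,np.round(u,1));cv2.circle(im,tuple(int(round((v)*1)) for v in u),1,(0,255,255),-1)
cv2.imwrite("pics/chk.png",cv2.resize(im[160:235,200:320],None,fx=6,fy=6,interpolation=cv2.INTER_NEAREST))
np.save("T.npy",[*t,yaw])
for nm,uv,z in(("jar",[261.9,186.],.091),("tin",cr((98,218)),.073)):
    w=cast("top",uv,z)[:2];print(nm,w,(R.T@(w-t)*1000).round(0))
for nm,p in(("pad",(-40,62)),("rib",(-109,0)),("final lid",(57,0))): print(nm,np.round(W(p[0]/1e3,p[1]/1e3,0)[:2],4))
from scipy.spatial.transform import Rotation as Ro
s=manip.sense();print(Ro.from_quat(s["tool_rot"]).as_matrix().round(3))
```

```text
yaw 18.501953319133168 t [0.60574385 0.04232457]
[[ 0.3 -1.7]
 [-0.7  0.2]
 [-1.6 -2.5]
 [ 0.3  1.2]
 [-0.1  2.3]
 [-2.7  0.6]
 [ 3.7 -0.4]
 [ 0.9  0.4]]
(135, -85, 55) [315.2 196.9]
(135, 85, 55) [285.5 168.8]
(-135, 85, 55) [204.5 188.5]
(-135, -85, 55) [226.7 222.2]
(-40, 62, 69) [237.7 181. ]
jar [ 0.56207716 -0.03805363] [-67. -62.]
tin [0.64626288 0.12529338] [65. 66.]
pad [0.5481 0.0884]
rib [0.5024 0.0077]
final lid [0.6598 0.0604]
[[ 0.264  0.965 -0.001]
 [ 0.965 -0.264 -0.002]
 [-0.002 -0.    -1.   ]]
```

View pics/chk.png

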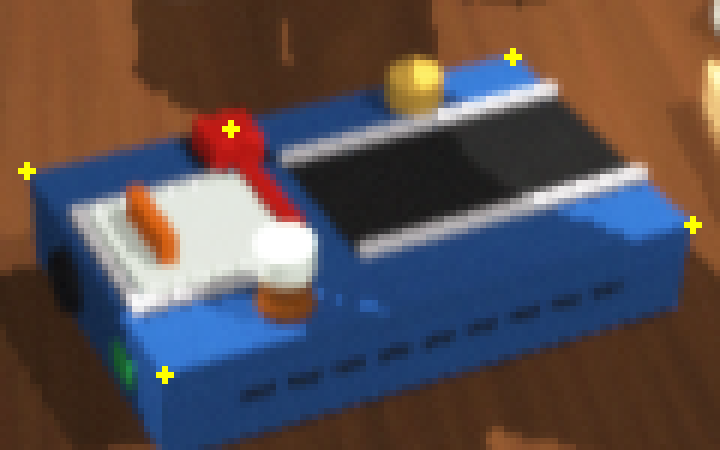

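Pose confirmed: the side-view corners match to about 1–2 px. Now I move toward the pad with the gripper shut, turning +33.8° in all.

```bash
python3 -m jog '[[[32,-43,0,4.2],[32,-43,0,4.2],[32,-43,0,4.2],[32,-43,0,4.2],[32,-43,0,4.2],[32,-43,0,4.2],[32,-43,0,4.2],[32,-43,0,4.2]]]' 0 20; python3 -m jog '[[[32,-43,0,0],[32,-43,0,0],[32,-43,0,0],[31,-41,0,0],[0,0,-30,0],[0,0,-40,0],[0,0,-20,0],[0,0,0,0]]]'
python3 - <<'E'
from h import *
s=manip.sense();x,y,yaw=np.load("T.npy");c,d=np.cos(yaw),np.sin(yaw)
p=s["tcp_pos"];v=p[:2]-[x,y];print(s["t"],p,"ext",c*v[0]+d*v[1],-d*v[0]+c*v[1],"tip z",p[2]-.173,s["force"],s["finger_gap"],s["q"].round(2))
from scipy.spatial.transform import Rotation as Ro
m=Ro.from_quat(s["tool_rot"]).as_matrix();print(np.degrees(np.arctan2(m[1,0],m[0,0])))
E
```

```text
t: 1.1
tcp_pos: [0.4215, 0.2573, 0.4045]
tool_rot: [0.585, 0.811, -0.0, -0.0]
force: [0.8, -0.4, -0.2]
finger_gap: 0.001
t: 2.1
tcp_pos: [0.547, 0.0888, 0.3128]
tool_rot: [0.586, 0.811, -0.001, -0.002]
force: [0.1, 0.1, 0.3]
finger_gap: 0.0
2.1 [0.54702208 0.08878207 0.31282602] ext -0.04094393147664616 0.06269083047536582 tip z 0.13982602115510295 [0.12550742 0.0622374  0.27489884] 0.00028630837170989516 [-0.04  0.56  1.7   0.    0.89 -1.93]
108.29816177191908
```

```bash
python3 -m jog '[[[1,0,-20,0.2],[0,0,-20,0],[0,0,-14,0],[0,0,-6,0],[0,0,-4,0],[0,0,-4,0],[0,0,-3,0],[0,0,0,0]]]'; python3 -m jog '[[[0,0,-2,0],[0,0,-2,0],[0,0,-2,0],[0,0,-1,0],[0,0,0,0],[0,0,0,0],[0,0,0,0],[0,0,0,0]]]'
```

```text
t: 3.1
tcp_pos: [0.5487, 0.0889, 0.2437]
tool_rot: [0.584, 0.812, -0.0, -0.0]
force: [0.1, -0.1, -0.3]
finger_gap: 0.002
t: 4.1
tcp_pos: [0.5488, 0.0889, 0.2367]
tool_rot: [0.584, 0.812, 0.0, 0.0]
force: [-0.7, 0.6, 3.2]
finger_gap: -0.004
```

```bash
python3 -m jog '[[[0,0,-1,0],[0,0,-1,0],[0,0,-1,0],[0,0,-0.5,0],[0,0,0,0],[0,0,0,0],[0,0,0,0],[0,0,0,0]]]'; python3 -m jog '[[[0,0,-0.5,0],[0,0,-0.5,0],[0,0,-0.5,0],[0,0,0,0],[0,0,0,0],[0,0,0,0],[0,0,0,0],[0,0,0,0]]]'
```

```text
t: 5.1
tcp_pos: [0.5488, 0.0889, 0.2334]
tool_rot: [0.584, 0.812, 0.0, 0.0]
force: [-1.0, 0.3, 5.3]
finger_gap: -0.002
t: 6.1
tcp_pos: [0.5487, 0.089, 0.2332]
tool_rot: [0.584, 0.812, 0.0, 0.0]
force: [-3.4, 0.8, 15.0]
finger_gap: 0.001
```

Tab bottomed: the force rose to 15 N and the tip stands at 60 mm. Now I retract and go behind the rib (TCP at 0.4825, 0.0011).

```bash
python3 -m jog '[[[0,0,15,0],[0,0,30,0],[0,0,30,0],[-17,-22,0,0],[-17,-22,0,0],[-16,-22,0,0],[-16,-22,0,0],[0,0,0,0]]]'; python3 -m jog '[[[0,0,0,0],[0,0,-15,0],[0,0,-15,0],[0,0,-10,0],[0,0,0,0],[0,0,0,0],[0,0,0,0],[0,0,0,0]]]'
python3 - <<'E'
from h import *
s=manip.sense();x,y,yaw=np.load("T.npy");c,d=np.cos(yaw),np.sin(yaw)
p=s["tcp_pos"];v=p[:2]-[x,y];print("ext",c*v[0]+d*v[1],-d*v[0]+c*v[1],"tip z",p[2]-.173)
im=manip.snapshot("top")[:,:,::-1];im2=manip.snapshot("side")[:,:,::-1]
a=cv2.resize(im[120:230,190:290],(400,440),interpolation=cv2.INTER_CUBIC);b=cv2.resize(im2[130:240,195:295],(400,440),interpolation=cv2.INTER_CUBIC)
cv2.imwrite("pics/m.png",np.hstack([a,b]))
E
```

```text
t: 7.1
tcp_pos: [0.4818, -0.0001, 0.3066]
tool_rot: [0.585, 0.811, -0.0, -0.001]
force: [-0.6, -0.0, -0.2]
finger_gap: -0.001
t: 8.1
tcp_pos: [0.4828, 0.0009, 0.2671]
tool_rot: [0.584, 0.812, 0.0, 0.0]
force: [0.1, -0.0, 0.4]
finger_gap: 0.004
ext -0.1297195184608042 -0.0003142189749702623 tip z 0.09409582496499558
```

View pics/m.png

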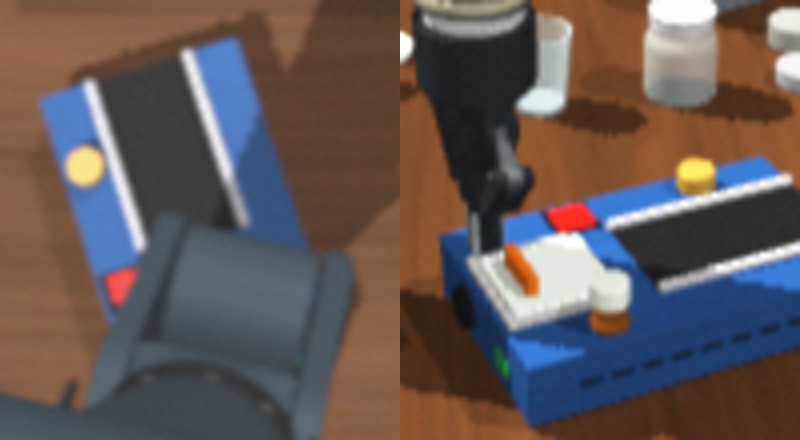

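Side view: the stop bar has gone and the pad is low; the fingers stand behind the orange rib. Descend, approach gently and start pushing.

```bash
python3 -m jog '[[[0,0,-12,0],[0,0,-10,0],[0,0,-5,0],[0,0,0,0],[1.9,0.6,0,0],[1.9,0.6,0,0],[1.9,0.6,0,0],[1.9,0.6,0,0]]]'; python3 -m jog '[[[1.9,0.6,0,0],[1.9,0.6,0,0],[1.9,0.7,0,0],[2.8,0.9,0,0],[2.8,1,0,0],[3.8,1.3,0,0],[3.8,1.3,0,0],[3.8,1.3,0,0]]]'
python3 - <<'E'
from h import *
s=manip.sense();x,y,yaw=np.load("T.npy");c,d=np.cos(yaw),np.sin(yaw)
p=s["tcp_pos"];v=p[:2]-[x,y];print("ext",c*v[0]+d*v[1],-d*v[0]+c*v[1],"tip z",p[2]-.173)
im2=manip.snapshot("side")[:,:,::-1]
cv2.imwrite("pics/m2.png",cv2.resize(im2[130:240,195:325],None,fx=4,fy=4,interpolation=cv2.INTER_CUBIC))
E
```

```text
t: 9.2
tcp_pos: [0.4905, 0.0033, 0.2399]
tool_rot: [0.584, 0.812, 0.0, 0.0]
force: [0.5, -0.4, -0.8]
finger_gap: -0.002
t: 10.2
tcp_pos: [0.5134, 0.0111, 0.2397]
tool_rot: [0.584, 0.812, 0.0, 0.0]
force: [-0.5, -0.4, -0.9]
finger_gap: 0.001
ext -0.09748486538180032 -0.0003208423804144933 tip z 0.06667141429749232
```

View pics/m2.png

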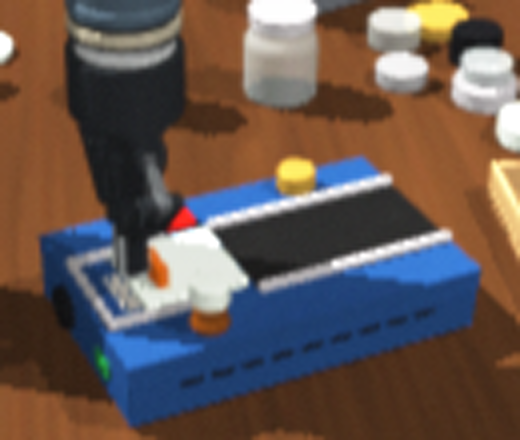

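The lid is sliding (front edge past the bay, square in the channel). About 120 mm to go.

```bash
python3 -m jog '[[[5.7,1.9,0,0],[7.6,2.5,0,0],[7.6,2.5,0,0],[7.6,2.6,0,0],[7.6,2.5,0,0],[7.6,2.5,0,0],[7.6,2.6,0,0],[7.6,2.5,0,0]]]'; python3 -m jog '[[[7.6,2.5,0,0],[7.6,2.6,0,0],[7.6,2.5,0,0],[7.6,2.5,0,0],[5.7,1.9,0,0],[3.8,1.3,0,0],[1.9,0.6,0,0],[0,0,0,0]]]'
python3 - <<'E'
from h import *
s=manip.sense();x,y,yaw=np.load("T.npy");c,d=np.cos(yaw),np.sin(yaw)
p=s["tcp_pos"];v=p[:2]-[x,y];print("ext",c*v[0]+d*v[1],-d*v[0]+c*v[1],"tip z",p[2]-.173)
E
```

```text
t: 11.25
tcp_pos: [0.5724, 0.0308, 0.2397]
tool_rot: [0.584, 0.812, -0.0, -0.0]
force: [-1.0, -0.8, 0.4]
finger_gap: -0.001
t: 12.25
tcp_pos: [0.6139, 0.0445, 0.2397]
tool_rot: [0.584, 0.812, 0.0, 0.0]
force: [0.1, 0.3, -0.0]
finger_gap: -0.002
ext 0.008444982564683469 -0.0005106728422389246 tip z 0.06669226159655944
```

Lid is at about 43 mm, well inside the 14–101 mm window. Back off, rise, clear the view and check.

```bash
python3 -m jog '[[[-4,-1.3,0,0],[-8,-2.6,0,0],[-6,-2,0,0],[0,0,20,0],[0,0,40,0],[0,0,50,0],[0,0,50,0],[0,0,0,0]]]'; python3 -m jog '[[[-20,50,0,0],[-20,50,0,0],[-20,50,0,0],[-20,50,0,0],[-20,50,0,0],[-20,50,0,0],[0,0,0,0],[0,0,0,0]]]'
python3 - <<'E'
from h import *
x,y,yaw=np.load("T.npy");c,d=np.cos(yaw),np.sin(yaw)
im=manip.snapshot("top")[:,:,::-1].copy();im2=manip.snapshot("side")[:,:,::-1]
m=masks(im)["white"].astype(np.uint8);m[:125]=0;m[225:]=0;m[:,:195]=0;m[:,280:]=0
m=cv2.morphologyEx(m,cv2.MORPH_OPEN,np.ones((5,5)))
n,l,st,ce=cv2.connectedComponentsWithStats(m)
for i in range(1,n):
    v=cast("top",ce[i],.062)[:2]-[x,y];print(st[i],"lid? ext",c*v[0]+d*v[1],-d*v[0]+c*v[1])
a=cv2.resize(im[120:230,190:290],(400,440),interpolation=cv2.INTER_CUBIC);b=cv2.resize(im2[130:240,195:295],(400,440),interpolation=cv2.INTER_CUBIC)
cv2.imwrite("pics/m3.png",np.hstack([a,b]))
old=cv2.imread("pics/top0.png");D=cv2.absdiff(old,im).max(2);k=(D>50).astype(np.uint8);k[120:230,190:290]=0
n,l,st,ce=cv2.connectedComponentsWithStats(k);print([s.tolist() for s in st[1:] if s[4]>15]); print(manip.sense()["force"])
E
```

```text
t: 13.25
tcp_pos: [0.5965, 0.0384, 0.4045]
tool_rot: [0.584, 0.812, 0.002, 0.005]
force: [-0.1, -0.1, -0.7]
finger_gap: 0.002
t: 14.25
tcp_pos: [0.4753, 0.3382, 0.3986]
tool_rot: [0.584, 0.812, -0.001, -0.0]
force: [-0.7, 0.1, 0.5]
finger_gap: -0.002
[215 148  34  29 653] lid? ext 0.04618990477489595 0.002562976693306884
[258 182   9  10  81] lid? ext -0.06312057503444808 -0.06560001784356194
[236 190  18  20 283] lid? ext -0.0866797758018612 0.001316818116066043
[[218, 83, 19, 8, 104], [238, 85, 11, 6, 34], [204, 86, 11, 5, 30], [196, 114, 98, 5, 277], [117, 153, 73, 78, 2428], [0, 158, 122, 226, 14125], [134, 191, 5, 11, 33], [123, 193, 7, 8, 23], [261, 230, 11, 10, 80], [83, 239, 5, 9, 29], [91, 268, 5, 9, 25], [0, 329, 29, 23, 458], [18, 352, 22, 10, 74], [268, 359, 10, 8, 48], [235, 368, 25, 7, 89]]
[-0.36892033 -0.0486866   0.53338289]
```

View pics/m3.png

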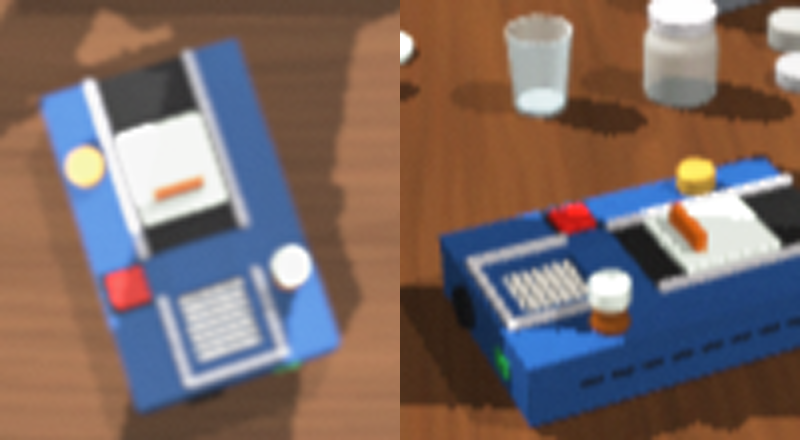

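The lid lies flat on the mat at about (46, 2.6) mm in the extractor's frame. The tab is down, and the jar, tin, tumbler and glass jar stand in place. I'm handing in.

```bash
python3 -c "
from station import manip
print(manip.sign_off(), manip.sense()['t'])"
```

```text
the job is handed in; nothing more can be done
the job is handed in; nothing more can be done
```

I pressed the red snap tab fully in and pushed the lid by its orange rib onto the parking mat, then handed the job in. No verdict was reported. The clock read about 14 s at the last move, of the 45 s allowed.

- **Tab:** with the lid still on its seat, it stopped moving with the fingertips 60 mm above the bench, and the force rose to 15 N. In the last pictures the pad is down and the stop bar is gone from the channel.
- **Lid:** the last top view puts it at about x = +46 mm and y = +2.6 mm in the extractor's frame, flat between the curbs with mat visible at both ends. The fingers' final position had suggested about 43 mm, a 3 mm difference that is close to the measuring error.
- **Force on the lid:** readings stayed around 1 N at the end of each push move.
- **Other things:** the oil jar, brass tin, tumbler and glass jar look in place in the last pictures. The top view's before/after comparison showed no change where the screwdriver, movement holder and solvent can lie. It also flagged areas I put down to the arm and its shadow, and did not check one by one.
- **Robot:** it was clear of everything at hand-in, with its gripper shut.

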